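Find the parts tub that the loose screw lid fits

TASK

One of the three parts tubs on the board takes the loose screw lid; the other two have a different thread that looks much the same. Try the lid on the tubs, turning it clockwise, until one lets it thread down; screw it fully home, level and down on the rim, and let go. Leave the other things on the bench where they are.

Things in the scene. Friction and masses are not known exactly. Their poses are not given: they have to be found in the camera images.
- lid: Loose grey screw lid, right way up: round cap, 63 mm wide, 17 mm tall, 60 g or so. Origin: centre of the skirt's lower edge; z up; x along the bar on its top. Inside: 56 mm wide, flat ceiling 14 mm above the lower edge; 4 small lugs point inwards 4.5 mm above the edge, midway between the bar's directions. Fully home, the ceiling rests on the tub's rim: origin 14 mm below the rim.
- lid_bar (a point): Centre of the top of the lid's straight grip bar: 58 long, 12 wide, 18 mm tall (17 to 35 mm above the lid's origin). On the fitting tub the lid sits at first 3 to 11 mm down over the rim and sinks freely, without pressing, 7.5 mm per quarter turn clockwise (from above) to a firm stop after up to 142 degrees; on a wrong tub it stays 3 mm down however far it turns.
- mouth_1 (a point): Centre of the mouth, at rim height, of the tub at the left (+y) end of the board; z up, y along the row to the left. Tubs: white, open, round, fixed, 68 mm wide, in a row 90 mm apart, rims 78 mm above the bench; neck 20 mm tall, 44 mm core, 52 mm over the thread. One has the coarse four-start thread that fits, at any angle; two have a fine thread. Which one is not told.
- mouth_2 (a point): The same for the middle tub.
- mouth_3 (a point): The same for the tub at the right end.
- meter: Black test meter lying flat, 85 x 150 x 34 mm; origin at the centre of its underside. To be left alone.
- driver: Screwdriver lying on the bench. To be left alone.
- tray: Small open steel tray, 100 x 75 x 30 mm; origin at the centre of its underside. To be left alone.

How it is judged:
By the outcome, as a careful person would: the job done as asked, in the order asked, and still so for the second after the job is handed in, with the robot touching nothing.
It also fails if it takes over 72 s, if anything falls off the work surface, if the arm or the gripper's body presses on something with over 40 N, if the wrist force passes 120 N, or if a joint passes its speed limit or range.

ROBOT

A 6-joint arm with a two-finger parallel gripper is mounted at the origin on the work surface. World frame = base frame: x ahead of the robot, y to its left, z up, the work surface at z = 0. Lengths are in mm, angles in rad, forces in N, time in s.
With the tool pointing down it reaches from about 300 to 775 mm from the base axis. Payload 14.6 kg.
Tool frame: the origin (TCP) lies on the centre line of the jaws, within the pads' length; the fingertips stand 22 mm ahead of it and the grasp point (between the pads) lies 3 mm ahead of it (manip.tcp_to_tips is the distance from the TCP to the fingertips, in mm); z points along the fingers, y is the direction in which the jaws open and shut (so a half turn about z gives the same grasp; the last joint's range is limited). The gripper opens to 94 mm and grips with 3 to 60 N. Pads are 16 mm wide; open, the fingers measure 119 mm over their backs; the gripper's body (75 mm by 177 mm) begins 78 mm behind the grasp point.
Start: joints at [1.108, 0.3, 1.521, -0, 1.321, -0.067], TCP at [212.047, 507.469, 191.146] pointing down, gripper open.
Joint ranges: [-3.03, 3.03], [-0.79, 2.21], [0.23, 2.52], [-1.04, 4.18], [0, 3.07], [-2.55, 2.55]. Speed limits (rad/s): [2.22, 2.22, 2.57, 3.14, 3.14, 3.14].

INTERFACE

Orientations are given as [roll, pitch, yaw] about the fixed x, y, z axes, in that order (R = Rz(yaw) Ry(pitch) Rx(roll)).
In Python, from cell import manip, vision, workorder gives the robot as it stands.
- The arm moves only by the tool carry_out, never from a script. Its argument "deltas" is a list of rows, each a list of 3 entries, a list of its own where there are three numbers: the shift along the tool's x, y, z in cm, then the turn about the tool's z in degrees, then the opening, from 0 (shut) to 1 (fully open). A call has 1 to 20 rows; each row shifts and turns the commanded pose from where the row before left it, along the tool's axes as they then stand; what a row does not reach is not made up. A row lasts 1/12 s, in which the tool goes at most 41.7 mm and 7.16 degrees, less where a joint would pass 70% of its speed; a pose out of reach is approached as far as the arm can. A call with a gripper value outside its range is refused whole. The fingers move at their own pace and stop on an object; "grip_force" is the grip in N (left out, the last holds). Time passes only in rows, so rows that do not move let the fingers close. It gives the time, the measured TCP pose, the force and the opening at its end, in the units of the state.
- manip.read_state(): the state, without advancing time (a new reading comes with each control period).
- vision.camera(name): name is "scene" or "side" or "wrist"; returns (picture, depth): 420x560x3 uint8, red, green, blue; 420x560 float32, mm along the optical axis (not along the pixel's ray), 0 where there is no reading.
- vision.calibration(name): a dict with "mtx" (3x3 intrinsics, pixels), "eye" and "orientation" of the camera in the world. Camera axes: x right, y down, z forward; pixel columns grow to the right and rows downward; lengths in mm; the calibration is good to about 2 mm. A picture is of the moment at which its call begins: read the wrist's pose just before it. calibration takes no time and is no camera call; for the wrist camera it gives the pose at the moment of the call.
- workorder.sign_off(): hands the job in, once; it reports no verdict.
The state is a dict: "clock": time; "joints": joint angles; "qd": joint speeds; "effort": joint torques, N m; "eef_pos": TCP position; "eef_rot": TCP orientation; "wrist_force": force on the tool from outside, world axes, zero at the start; "moment": the same for the moment, N m; "finger_gap": finger opening in mm.
Only numpy, scipy, OpenCV 4.12 (cv2) and the standard library are available. Lean on these libraries where they do the work, as an engineer would, in place of code of your own. Each camera call takes 0.05 s, during which the arm holds its last target.

## Working session

There is one attempt and no reset: what is moved stays moved. The work goes in short steps, Python scripts to look and compute and a tool call to move; the robot and the scene stay as the last step left them, time stands still between calls to the robot, and variables do not carry over. Pictures are saved under pics/ and viewed, and the job is handed in when it is done.

Besides the shell and the picture viewer there is one more tool, called after "Emit:" by a JSON object that holds its "api" and its "payload". carry_out: Moves the arm, as the interface text tells. Its arguments: {"type":"object","properties":{"deltas":{"type":"array","items":{"type":"array"}},"grip_force":{"type":"number"}},"required":["deltas"]}

```bash
mkdir -p pics; ls; python3 - <<'E'
from cell import manip, vision, workorder
import cv2
print(manip.read_state())
for n in ["scene","side","wrist"]:
    c=vision.calibration(n); print(n,c)
for n in ["scene","side"]:
    p,d=vision.camera(n); cv2.imwrite(f"pics/{n}0.png",p[:,:,::-1])
    import numpy as np; np.save(f"pics/{n}0.npy",d)
E
```

```text
pics
{'clock': 0.0, 'joints': array([ 1.10837447e+00,  3.00476015e-01,  1.52156272e+00, -5.58859975e-05,
        1.32069840e+00, -6.65690353e-02]), 'qd': array([-0.00078047,  0.00066877, -0.00031934,  0.00034869,  0.00038189,
        0.00151723]), 'effort': array([-3.58776102e-03, -5.31799579e+01, -3.52743924e+01,  7.07046990e-02,
        2.43104144e-02, -7.24425627e-05]), 'eef_pos': array([211.95680279, 507.22252405, 190.59141117]), 'eef_rot': array([-3.14044711e+00, -2.21189588e-05,  2.74575368e+00]), 'wrist_force': array([-0.36422385, -0.06676977, -0.09912608]), 'moment': array([0.0291525 , 0.04335217, 0.01947464]), 'finger_gap': 93.7234926537965}
scene {'mtx': array([[513.56445947,   0.        , 278.14843998],
       [  0.        , 513.56445947, 204.06104986],
       [  0.        ,   0.        ,   1.        ]]), 'eye': array([1298.89029312, -597.1866028 , 1042.19469545]), 'orientation': array([-2.36188031e+00,  8.89748896e-04,  8.92669325e-01])}
side {'mtx': array([[400.82207259,   0.        , 280.14270456],
       [  0.        , 400.82207259, 211.85451298],
       [  0.        ,   0.        ,   1.        ]]), 'eye': array([ 365.75816853, -727.15595646,  659.08208586]), 'orientation': array([-2.23810932,  0.01199062, -0.24831866])}
wrist {'mtx': array([[366.91466463,   0.        , 287.73795806],
       [  0.        , 366.91466463, 201.45584824],
       [  0.        ,   0.        ,   1.        ]]), 'eye': array([150.15079946, 533.83793203, 383.64317094]), 'orientation': array([2.90502765e+00, 8.31325709e-04, 1.17620439e+00])}
```

View pics/scene0.png

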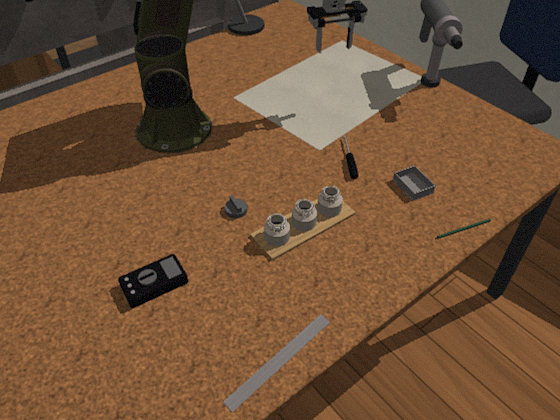

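View pics/side0.png

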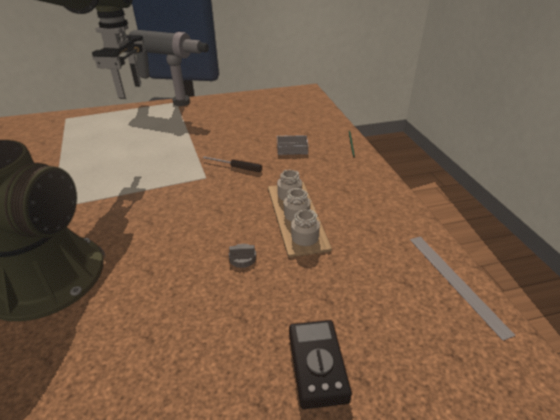

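```bash
cat > h.py <<'E'
import numpy as np, cv2
from scipy.spatial.transform import Rotation as R
def pts(cal,d):
    K=cal['mtx']; v,u=np.mgrid[:d.shape[0],:d.shape[1]]
    P=np.stack([(u-K[0,2])*d/K[0,0],(v-K[1,2])*d/K[1,1],d],-1)
    W=P@R.from_euler('xyz',cal['orientation']).as_matrix().T+cal['eye']
    W[d<=0]=np.nan
    return W
E
python3 - <<'E'
from h import *
from cell import vision
for n in ["scene","side"]:
    d=np.load(f"pics/{n}0.npy"); W=pts(vision.calibration(n),d)
    x,y,z=W[...,0],W[...,1],W[...,2]
    m=(x>250)&(x<650)&(y>-250)&(y<300)&(z>10)&(z<150)
    k,lab,st,c=cv2.connectedComponentsWithStats(m.astype('uint8'))
    for i in range(1,k):
        if st[i,4]<30: continue
        q=W[lab==i]; print(n,st[i],"min",q.min(0).round(),"max",q.max(0).round())
        # top slices
        zt=q[:,2].max()
    print('bench z', np.nanmedian(z[(x>250)&(x<650)&(y>-250)&(y<300)]))
    s=(z>70)&(z<90)&m; k,lab,st,c=cv2.connectedComponentsWithStats(s.astype('uint8'))
    for i in range(1,k):
        if st[i,4]>5:
            q=W[lab==i]; print('rim',st[i,4],(q.min(0)+q.max(0))/2,np.ptp(q,axis=0),c[i])
for n,b in (("scene",(180,180,380,270)),("side",(200,150,350,280))):
    im=cv2.imread(f"pics/{n}0.png")[b[1]:b[3],b[0]:b[2]]; cv2.imwrite(f"pics/{n}0c.png",cv2.resize(im,None,fx=4,fy=4,interpolation=2))
E
```

```text
scene [349 168  10  10  63] min [524. 280.  10.] max [565. 300.  29.]
scene [ 257  186   88   64 2144] min [546. -73.  10.] max [649. 192.  82.]
scene [225 196  22  21 322] min [410. -91.  10.] max [473. -29.  38.]
bench z -0.7252852676324437
rim 116 [607.97106335 142.3470084   75.08141637] [49.77846562 51.4601682  10.15302974] [331.05172414 192.81896552]
rim 131 [602.84350441  50.86212794  74.86900374] [50.60267704 51.43488294  9.63963093] [304.3740458  206.70992366]
rim 145 [598.58475183 -38.16328898  75.80093228] [51.10479232 52.66627104 11.43005899] [276.79310345 221.55172414]
side [250 164  13   7  66] min [524. 281.  11.] max [561. 300.  28.]
side [ 269  170   62   84 2557] min [541. -90.  10.] max [650. 198.  81.]
side [229 243  28  22 480] min [406. -91.  10.] max [469. -26.  38.]
bench z 0.46824441216028845
rim 130 [605.61264769 142.42332057  75.50020005] [49.1570548  49.02205988 10.95753886] [290.13846154 175.12307692]
rim 160 [600.49335512  52.41482309  75.18646367] [51.17656417 49.67234713 10.27247119] [296.9875 194.4375]
rim 181 [595.2622281  -37.54741551  75.31571686] [50.44690278 50.11225843 10.25109042] [305.89502762 216.52486188]
```

```bash
python3 - <<'E'
from h import *
from cell import vision,manip
for n in ["scene","side"]:
    d=np.load(f"pics/{n}0.npy"); W=pts(vision.calibration(n),d)
    x,y,z=W[...,0],W[...,1],W[...,2]
    m=(x>400)&(x<480)&(y>-100)&(y<-20)&(z>30)
    q=W[m]; r=cv2.minAreaRect(q[:,:2].astype('float32')); print(n,len(q),r)
    m=(x>400)&(x<480)&(y>-100)&(y<-20)&(z>5)
    q=W[m]; print((q.min(0)+q.max(0))/2, cv2.minEnclosingCircle(q[:,:2].astype('float32')))
E
```

```text
scene 59 ((442.3616638183594, -60.717140197753906), (12.810297012329102, 54.01708984375), 81.5992660522461)
[441.50751007 -64.04499525  21.28055701] ((444.5303039550781, -66.71566009521484), 39.475189208984375)
side 122 ((436.9833984375, -59.01675033569336), (13.970555305480957, 57.02499008178711), 81.24632263183594)
[437.33492797 -58.58934744  21.53488981] ((437.4883117675781, -58.533851623535156), 32.556400299072266)
```

View pics/scene0c.png

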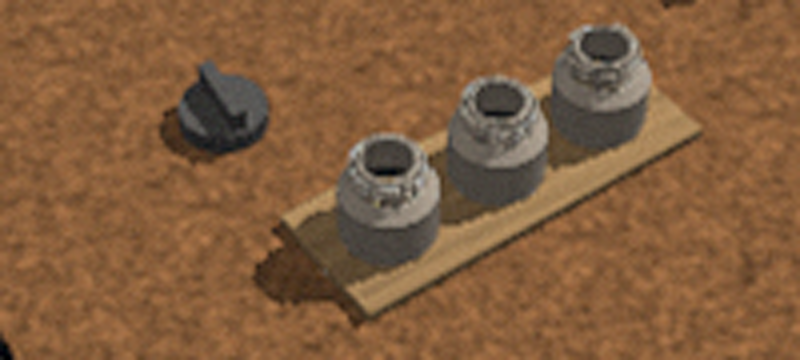

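View pics/side0c.png

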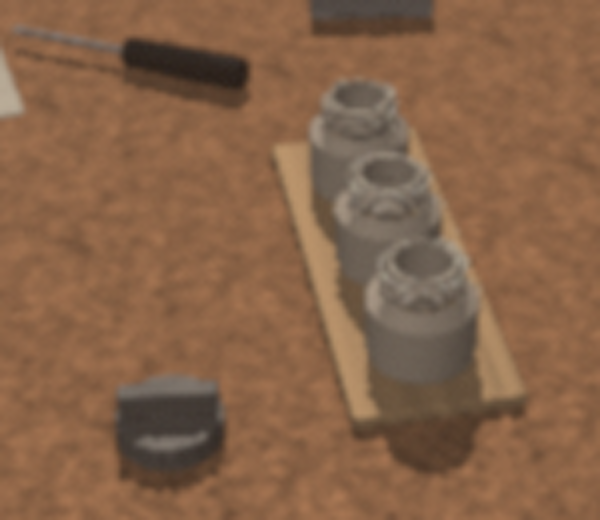

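Emit:
{"api": "carry_out", "payload": {"deltas": [[[-2.38,-2.42,0],0,1],[[-2.38,-2.42,0],0,1],[[-2.38,-2.42,0],0,1],[[-2.38,-2.42,0],0,1],[[-2.38,-2.42,0],0,1],[[-2.38,-2.42,0],0,1],[[-2.38,-2.42,0],0,1],[[-2.38,-2.42,0],0,1],[[-2.38,-2.42,0],0,1],[[-2.38,-2.42,0],0,1],[[-2.38,-2.42,0],0,1],[[-2.38,-2.42,0],0,1],[[-2.38,-2.42,0],0,1],[[-2.38,-2.42,0],0,1],[[-2.38,-2.42,0],0,1],[[-2.38,-2.42,0],0,1],[[-2.38,-2.42,0],0,1],[[-2.38,-2.42,0],0,1],[[0,0,0],-7,1],[[0,0,0],-7,1]], "grip_force": 30}}

```text
clock: 1.77
eef_pos: [439.5, -61.1, 190.6]
eef_rot: [3.142, -0.001, 2.993]
wrist_force: [-0.0, 0.1, -0.2]
finger_gap: 93.7
```

```bash
cat >> h.py <<'E'
def snap(n,name):
    from cell import vision,manip
    s=manip.read_state(); c=vision.calibration(n)
    p,d=vision.camera(n); cv2.imwrite(f"pics/{name}.png",p[:,:,::-1]); np.save(f"pics/{name}.npy",d)
    return s,c,p,pts(c,d)
E
python3 - <<'E'
from h import *
s,c,p,W=snap("wrist","w1")
print(s['clock'],s['eef_pos'],np.degrees(s['eef_rot']),s['joints'])
x,y,z=W[...,0],W[...,1],W[...,2]
B=(x>380)&(x<500)&(y>-120)&(y<0)
print(np.nanpercentile(z[B],[1,50,99]))
q=W[B&(z>30)&(z<45)]; print(len(q),cv2.minAreaRect(q[:,:2].astype('float32')),np.median(q[:,2]))
q=W[B&(z>10)&(z<45)];print(len(q),cv2.minEnclosingCircle(q[:,:2].astype('float32')))
E
```

```text
1.7667 [439.4543144  -61.13758322 190.6152565 ] [ 1.79997519e+02 -6.50865081e-02  1.71457707e+02] [-2.20794179e-01  6.16656671e-02  1.80366070e+00 -3.99033604e-05
  1.27740244e+00 -1.64248778e+00]
[ -1.51780098 317.56960938 337.9801533 ]
725 ((437.0603942871094, -58.397098541259766), (11.99302864074707, 57.3275260925293), 79.83959197998047) 34.354326511704016
3014 ((437.2214050292969, -58.37908172607422), 31.866300582885742)
```

View pics/w1.png

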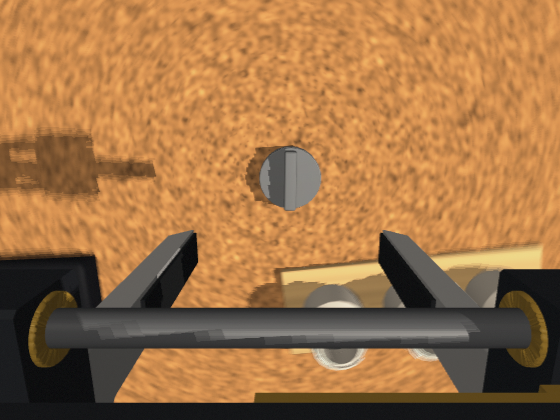

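Emit:
{"api": "carry_out", "payload": {"deltas": [[[0.28,0.23,2.0],1,1],[[0,0,3.0],0,1],[[0,0,3.0],0,1],[[0,0,3.0],0,1],[[0,0,2.0],0,0.6],[[0,0,1.0],0,0.4],[[0,0,0.76],0,0.3],[[0,0,0],0,0],[[0,0,0],0,0],[[0,0,0],0,0],[[0,0,0],0,0],[[0,0,0],0,0],[[0,0,0],0,0],[[0,0,0],0,0]], "grip_force": 30}}

```text
clock: 2.98
eef_pos: [437.1, -56.9, 43.8]
eef_rot: [-3.142, 0.001, 2.973]
wrist_force: [-0.1, 0.3, -0.1]
finger_gap: 30.9
```

```bash
python3 - <<'E'
from h import *
s,c,p,W=snap("wrist","w2")
print(s)
E
```

```text
{'clock': 2.9833, 'joints': array([-2.12675825e-01,  2.55406867e-01,  1.96386079e+00,  2.49337306e-06,
        9.21809883e-01, -1.61451444e+00]), 'qd': array([-8.79515362e-05,  2.72240887e-03,  2.08794447e-03, -2.84680206e-04,
       -4.35166494e-04, -8.86868822e-04]), 'effort': array([ 6.04336310e-03, -4.30102873e+01, -2.76679909e+01, -1.52480771e-02,
        7.76591781e-02,  2.65717463e-03]), 'eef_pos': array([437.10350913, -56.9445603 ,  43.83059645]), 'eef_rot': array([-3.14157213e+00,  5.14711243e-04,  2.97263344e+00]), 'wrist_force': array([-0.0855309 ,  0.28289914, -0.07006369]), 'moment': array([0.05324492, 0.01553564, 0.00948395]), 'finger_gap': 30.886593868404784}
```

View pics/w2.png

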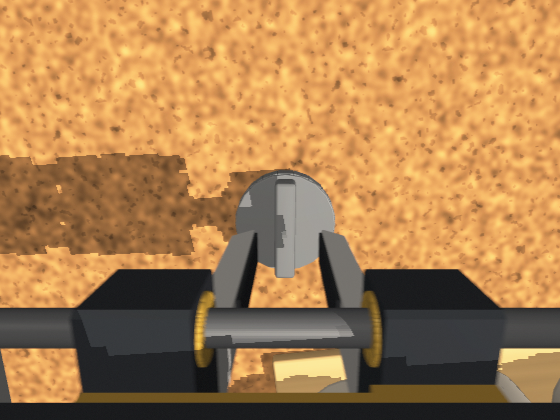

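```bash
python3 - <<'E'
from h import *
from cell import vision,manip
c=vision.calibration("wrist"); s=manip.read_state()
Rc=R.from_euler('xyz',c['orientation']).as_matrix(); Rt=R.from_euler('xyz',s['eef_rot']).as_matrix()
def pr(X):
    q=Rc.T@(X-c['eye']); return (c['mtx']@q/q[2])[:2].round(1)
for o in ([0,0,22],[8,0,22],[-8,0,22],[0,15,22],[8,15,22],[-8,15,22],[-8,-15,22]):
    print(o,pr(s['eef_pos']+Rt@np.array(o)))
W=pts(c,np.load('pics/w2.npy'))
x,y,z=W[...,0],W[...,1],W[...,2]
B=(abs(x-437)<40)&(abs(y+58)<35)
q=W[B&(z>13)&(z<21)];print(len(q),cv2.minEnclosingCircle(q[:,:2].astype('float32')))
q=W[B&(z>31)&(z<37)];print(len(q),cv2.minAreaRect(q[:,:2].astype('float32')),np.median(q[:,2]))
print((Rt.T@(np.array([437,-58,0])-s['eef_pos'])))
im=cv2.imread('pics/w2.png')[150:300,200:380];cv2.imwrite('pics/w2c.png',cv2.resize(im,None,fx=4,fy=4,interpolation=2))
E
```

```text
[0, 0, 22] [286.8 225.7]
[8, 0, 22] [286.8 213.1]
[-8, 0, 22] [286.8 238.1]
[0, 15, 22] [311.3 225.7]
[8, 15, 22] [311.5 213.2]
[-8, 15, 22] [311.1 238.1]
[-8, -15, 22] [262.5 238.1]
5009 ((436.9239807128906, -58.36472702026367), 31.700504302978516)
1911 ((436.877685546875, -58.0562744140625), (11.554430961608887, 57.70880126953125), 79.93679809570312) 34.30314375942072
[-0.10944753 -1.03683266 43.75249945]
```

View pics/w2c.png

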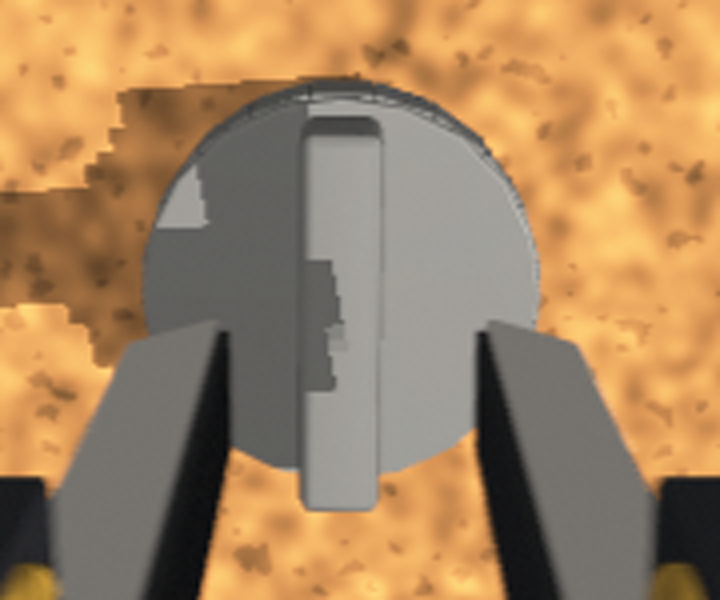

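```bash
python3 - <<'E'
from h import *
from cell import vision,manip
c=vision.calibration("wrist"); s=manip.read_state()
Rt=R.from_euler('xyz',s['eef_rot']).as_matrix()
W=pts(c,np.load('pics/w2.npy'))
T=(W-s['eef_pos'])@Rt
for v,u in [(233,250),(236,245),(245,245),(260,240),(233,325),(240,330),(255,335),(255,255),(245,256),(255,321),(265,318),(240,238),(220,236)]:
    print((v,u),T[v,u].round(1))
E
```

```text
(233, 250) [  8.7 -18.3 -18. ]
(236, 245) [  8.9 -20.2 -23.4]
(245, 245) [  8.9 -18.8 -36. ]
(260, 240) [  9.  -18.9 -53.6]
(233, 325) [  9.1  19.1 -19.3]
(240, 330) [  9.2  20.4 -29.9]
(255, 335) [  8.9  20.5 -47.9]
(255, 255) [  1.9 -14.9 -30.5]
(245, 256) [  4.5 -14.9 -23.9]
(255, 321) [  3.9  15.8 -35.3]
(265, 318) [ -7.3  15.8 -20.9]
(240, 238) [  9.  -22.8 -29.4]
(220, 236) [  1.7 -32.   28.6]
```

```bash
python3 - <<'E'
from cell import manip, vision
print(manip.tcp_to_tips, [a for a in dir(manip) if a[0]!='_'])
from h import *
s,c,p,W=snap("scene","s2"); s,c2,p2,W2=snap("side","d2")
cv2.imwrite("pics/s2c.png",cv2.resize(p[130:250,170:320,::-1],None,fx=5,fy=5,interpolation=2))
cv2.imwrite("pics/d2c.png",cv2.resize(p2[160:290,160:330,::-1],None,fx=4,fy=4,interpolation=2))
E
```

```text
22.0 ['Unreachable', 'read_state', 'tcp_to_tips']
```

View pics/s2c.png

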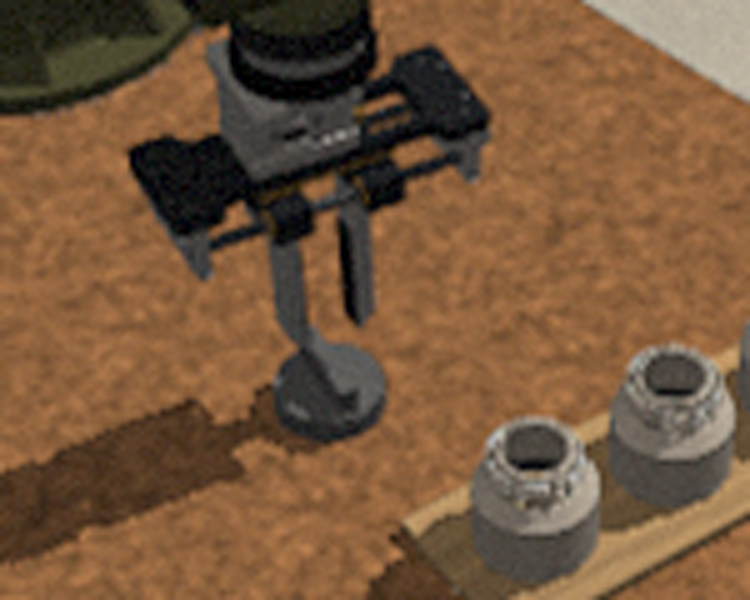

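View pics/d2c.png

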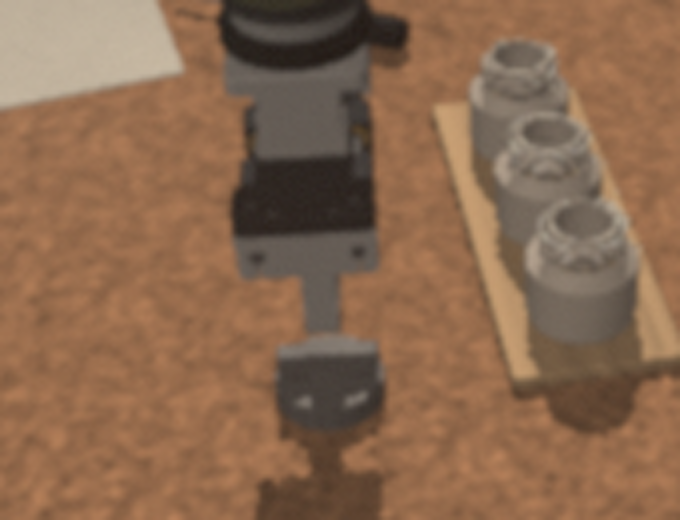

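```bash
python3 - <<'E'
from h import *
from cell import vision,manip
s=manip.read_state(); print(s['finger_gap'],s['clock'],s['eef_pos'])
Rt=R.from_euler('xyz',s['eef_rot']).as_matrix()
for n,f in (("wrist","w2"),("scene","s2"),("side","d2")):
    W=pts(vision.calibration(n),np.load(f'pics/{f}.npy'))
    T=(W-s['eef_pos'])@Rt
    t=T[(abs(T[...,0])<25)&(abs(T[...,1])<40)&(T[...,2]<3)&(T[...,2]>-40)]
    print(n,len(t),np.percentile(t[:,2],[50,90,97,99,100]).round(1), t[t[:,2]>-25].mean(0).round(1),np.percentile(t[:,0],[2,98]),np.percentile(t[:,1],[2,98]))
E
```

```text
18.914168998362445 3.1333 [436.99783435 -56.94138741  43.63144401]
wrist 1146 [-29.6 -19.  -15.9 -14.5 -13. ] [  6.1   0.7 -20.4] [-7.40122791  9.50292463] [-25.91136625  26.87458723]
scene 78 [-28.  -18.1 -15.5 -14.7 -12.2] [ -9.3   3.7 -19.9] [-14.99254436   7.15258012] [-26.22307073  24.29276429]
side 56 [-30.2 -23.  -19.  -15.9 -13.4] [ -5.3 -11.1 -21.8] [-10.26668175   8.14660568] [-23.41026453  15.84379746]
```

Emit:
{"api": "carry_out", "payload": {"deltas": [[[0,-0.1,0],0,0.35],[[0,0,0],0,0.35],[[0,0,0],0,0.35],[[0,0,1.0],0,0.35],[[0,0,1.0],0,0.35],[[0,0,0.8],0,0.35],[[0,0,0],0,0.35]], "grip_force": 30}}

```text
clock: 3.72
eef_pos: [435.6, -57.7, 13.4]
eef_rot: [3.141, -0.003, 2.973]
wrist_force: [0.2, -0.3, -0.1]
finger_gap: 32.7
```

```bash
python3 - <<'E'
from h import *
s,c,p,W=snap("wrist","w3")
print(s['eef_pos'],s['wrist_force'],s['finger_gap'])
cv2.imwrite('pics/w3c.png',cv2.resize(p[150:320,180:400,::-1],None,fx=3.5,fy=3.5,interpolation=2))
s,c,p,W=snap("scene","s3")
cv2.imwrite("pics/s3c.png",cv2.resize(p[130:250,170:320,::-1],None,fx=5,fy=5,interpolation=2))
Rt=R.from_euler('xyz',s['eef_rot']).as_matrix()
from cell import vision
for n,f in (("wrist","w3"),("scene","s3")):
    W=pts(vision.calibration(n),np.load(f'pics/{f}.npy'))
    T=(W-s['eef_pos'])@Rt
    t=T[(abs(T[...,0])<25)&(abs(T[...,1])<27)&(abs(T[...,1])>10)&(W[...,2]>21)&(T[...,2]>-40)]
    print(n,len(t),np.percentile(t[:,2],[50,90,97,99,100]).round(1))
E
```

```text
[435.59002746 -57.66845338  13.43275945] [ 0.21789865 -0.31155084 -0.05853202] 32.71306446228502
wrist 1057 [-29.7 -19.3 -17.  -15.2 -14.1]
scene 61 [-25.6 -15.2  -8.1  -7.4  -7.3]
```

View pics/w3c.png

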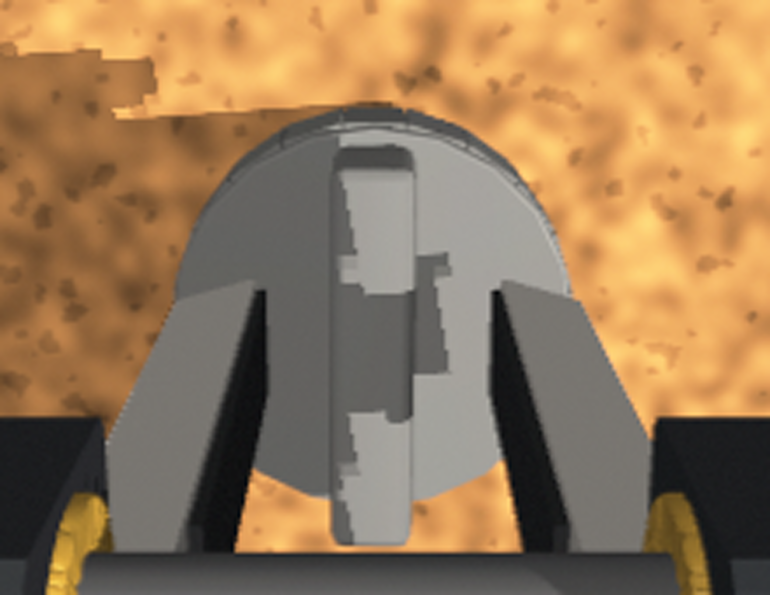

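View pics/s3c.png

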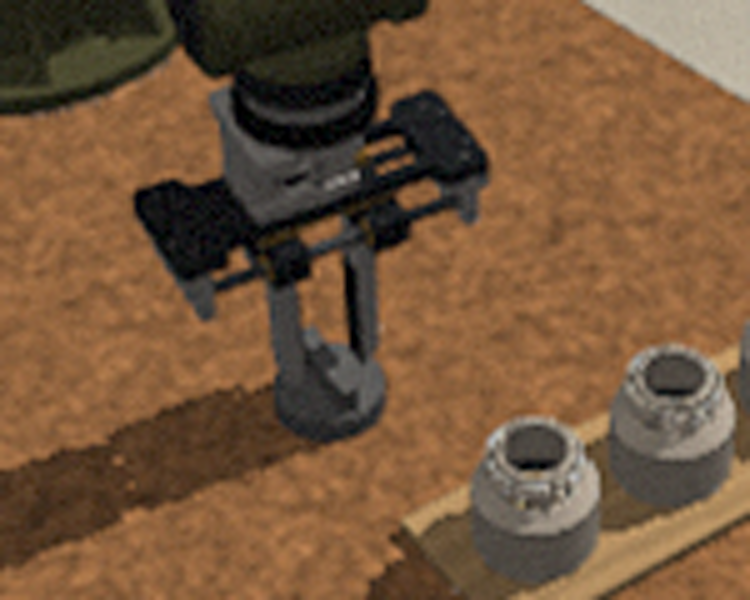

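Emit:
{"api": "carry_out", "payload": {"deltas": [[[-0.05,0,0.4],0,0.35],[[-0.05,0,0.4],0,0.35],[[0,0,0],0,0.2],[[0,0,0],0,0],[[0,0,0],0,0],[[0,0,0],0,0],[[0,0,0],0,0],[[0,0,0],0,0]], "grip_force": 30}}

```text
clock: 4.48
eef_pos: [437.9, -58.1, 7.7]
eef_rot: [-3.142, 0.0, 2.973]
wrist_force: [-0.2, -0.9, 0.6]
finger_gap: 11.8
```

```bash
python3 - <<'E'
from h import *
s,c,p,W=snap("wrist","w4")
print(s['eef_pos'],s['eef_rot'],s['wrist_force'],s['moment'],s['finger_gap'])
cv2.imwrite('pics/w4c.png',cv2.resize(p[150:320,180:400,::-1],None,fx=3.5,fy=3.5,interpolation=2))
E
```

```text
[437.86564114 -58.09922724   7.69106888] [-3.14157138e+00  2.83983433e-04  2.97271833e+00] [-0.15040015 -0.9421086   0.63013629] [-0.01236754  0.01340641  0.00011947] 11.763133832608853
```

View pics/w4c.png

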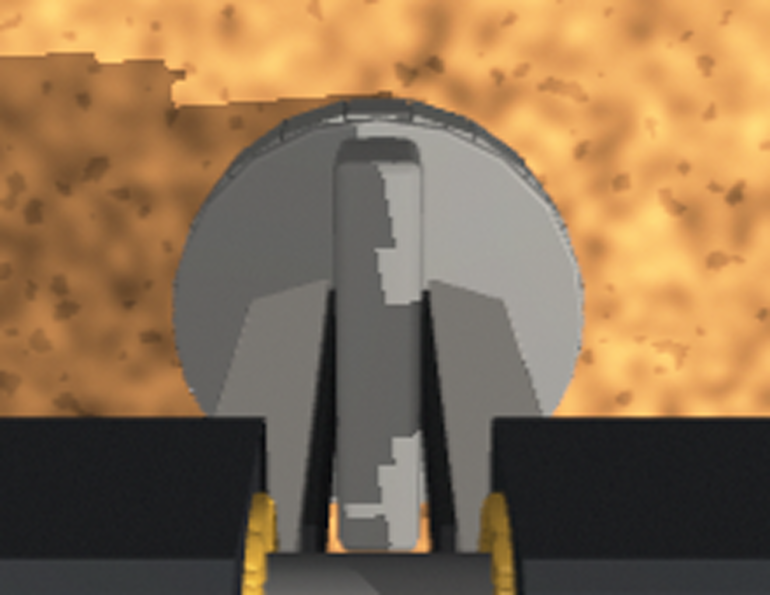

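Emit:
{"api": "carry_out", "payload": {"deltas": [[[0,0,-1.0],0,0],[[0,0,-2.0],0,0],[[0,0,-3.0],0,0],[[0,0,-3.0],0,0],[[0,0,-3.0],0,0],[[-1.92,1.24,-3.0],0,0],[[-1.92,1.24,0],0,0],[[-1.92,1.24,0],0,0],[[-1.92,1.24,0],0,0],[[-1.92,1.24,0],0,0],[[-1.92,1.24,0],0,0],[[-1.92,1.24,0],0,0],[[-1.92,1.24,0],0,0],[[-1.92,1.24,0],0,0],[[-1.92,1.24,0],0,0],[[-1.92,1.24,0],0,0],[[-1.92,1.24,0],0,0],[[0,0,0],0,0],[[0,0,0],0,0],[[0,0,0],0,0]], "grip_force": 40}}

```text
clock: 6.2
eef_pos: [689.4, 49.7, 157.8]
eef_rot: [-3.141, -0.0, 2.973]
wrist_force: [0.6, -0.9, -0.6]
finger_gap: 11.6
```

```bash
python3 - <<'E'
from h import *
s,c,p,W=snap("wrist","w5")
print(s['clock'],s['eef_pos'],s['eef_rot'],s['wrist_force'],s['finger_gap'],s['joints'])
Rt=R.from_euler('xyz',s['eef_rot']).as_matrix()
x,y,z=W[...,0],W[...,1],W[...,2]
T=(W-s['eef_pos'])@Rt
m=(z>72)&(z<84)&(x<650)&(x>540)
k,lab,st,cc=cv2.connectedComponentsWithStats(m.astype('uint8'))
for i in range(1,k):
    if st[i,4]>60:
        q=W[lab==i]; 
        print(st[i],cv2.minEnclosingCircle(q[:,:2].astype('float32')),np.percentile(q[:,2],[5,50,95]))
# lid top
m=(np.hypot(T[...,0],T[...,1])<45)
for a,b in [(-32,-24),(-16,-7)]:
    q=T[m&(T[...,2]>a)&(T[...,2]<b)]; print(a,b,len(q),cv2.minEnclosingCircle(q[:,:2].astype('float32')),cv2.minAreaRect(q[:,:2].astype('float32')),np.median(q[:,2]))
E
```

```text
6.2 [689.39549612  49.68740039 157.7792484 ] [-3.14141020e+00 -4.66403401e-04  2.97271558e+00] [ 0.55205135 -0.85778257 -0.56438338] 11.56825800322614 [ 1.90100767e-02  6.48893580e-01  1.09293680e+00 -9.34800701e-05
  1.40025455e+00 -1.38289333e+00]
[ 361   29   72   76 1719] ((604.939453125, 143.20387268066406), 25.69792366027832) [72.60605817 76.17130484 78.1647353 ]
[236  44  71  75 770] ((600.0025634765625, 53.4377326965332), 25.679195404052734) [72.7160127  74.9777039  77.01548154]
[242  50  60  64 906] ((599.9846801757812, 53.535465240478516), 21.845022201538086) [74.75674168 77.09527268 78.46310117]
[ 113   59   72   74 1811] ((594.9921875, -36.4502067565918), 25.784255981445312) [72.72205543 75.97064662 78.13850085]
-32 -24 3020 ((0.9014532566070557, -0.045478105545043945), 29.178136825561523) ((1.8716316223144531, -1.8811264038085938), (57.13389587402344, 33.570152282714844), 18.606962203979492) -26.664186660496156
-16 -7 4379 ((1.154198408126831, 0.5215717554092407), 31.39071273803711) ((2.2055625915527344, -0.2904930114746094), (61.82020950317383, 59.22602844238281), 53.77073287963867) -8.797529366844818
```

View pics/w5.png

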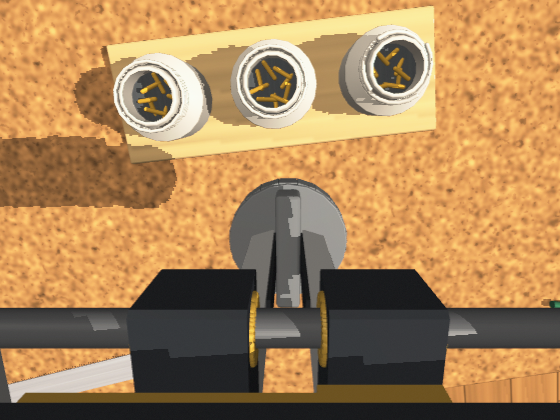

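```bash
python3 - <<'E'
import cv2,numpy as np
p=cv2.imread('pics/w5.png')
a=[cv2.resize(p[y:y+90,x:x+110],None,fx=2.4,fy=2.4,interpolation=2) for x,y in((105,50),(225,35),(335,20))]
s=cv2.imread('pics/side0.png');b=[cv2.resize(s[y:y+45,x:x+55],None,fx=4.8,fy=4.8,interpolation=2) for x,y in((280,200),(270,180),(262,162))]
cv2.imwrite('pics/th.png',np.vstack([np.hstack(a),np.hstack(b)]))
E
```

```text
(no output)
```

View pics/th.png

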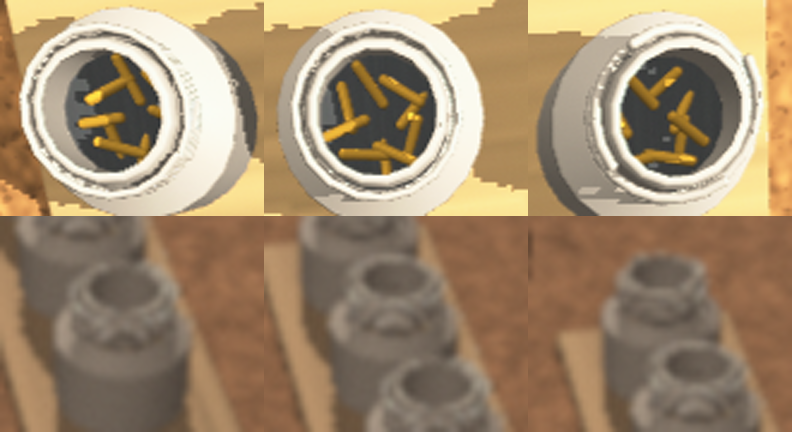

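Emit:
{"api": "carry_out", "payload": {"deltas": [[[1.96,1.55,0],0,0],[[1.96,1.55,0],0,0],[[1.96,1.55,0],0,0],[[1.96,1.55,0],0,0],[[1.95,1.56,0],0,0],[[0,0,2.0],0,0],[[0,0,2.0],0,0],[[0,0,1.5],0,0],[[0,0,1.0],0,0],[[0,0,0],0,0],[[0,0,0],0,0]]}}

```text
clock: 7.17
eef_pos: [606.4, 142.6, 93.2]
eef_rot: [3.142, 0.0, 2.972]
wrist_force: [0.5, -1.0, -1.2]
finger_gap: 11.1
```

```bash
cat > m.py <<'E'
from h import *
import sys
s,c,p,W=snap("wrist",sys.argv[1])
print(s['clock'],s['eef_pos'],s['eef_rot'],s['wrist_force'],s['moment'],s['finger_gap'],s['joints'][5])
Rt=R.from_euler('xyz',s['eef_rot']).as_matrix()
T=(W-s['eef_pos'])@Rt
m=(np.hypot(T[...,0],T[...,1])<45)
q=T[m&(T[...,2]>-16)&(T[...,2]<-4)]; (a,b),r=cv2.minEnclosingCircle(q[:,:2].astype('float32'))
w=Rt@np.array([a,b,np.median(q[:,2])])+s['eef_pos']; print('lid top centre',w,r,'tool',a,b,np.median(q[:,2]))
E
python3 m.py w6
```

```text
7.1667 [606.43041001 142.56257941  93.18438274] [3.14151771e+00 2.28831425e-04 2.97235344e+00] [ 0.49322276 -1.0282458  -1.1752457 ] [ 0.03590397 -0.02125477 -0.04116078] 11.083310894895925 -1.229445054445793
lid top centre [605.7433234  143.06640994 101.91620963] 31.853635787963867 tool 0.7601336240768433 0.3815591335296631 -8.731972485208694
```

View pics/w6.png

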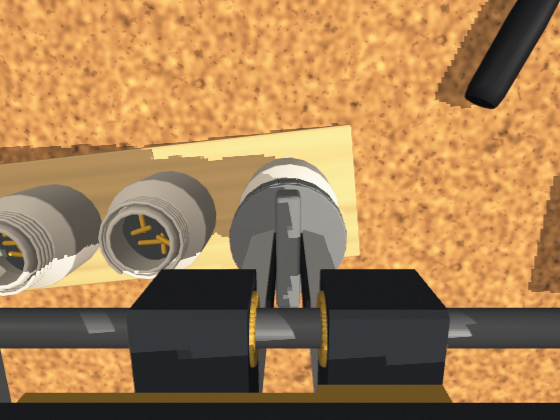

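Emit:
{"api": "carry_out", "payload": {"deltas": [[[0.07,0,0.3],0,0],[[0,0,0.3],0,0],[[0,0,0.15],0,0],[[0,0,0.15],0,0],[[0,0,0.1],0,0],[[0,0,0],0,0],[[0,0,0],0,0]]}}

```text
clock: 7.8
eef_pos: [605.8, 142.9, 82.5]
eef_rot: [-3.142, -0.0, 2.973]
wrist_force: [0.1, 0.1, -1.3]
finger_gap: 11.8
```

```bash
python3 m.py w7
```

```text
7.8 [605.7664435  142.94171062  82.52725676] [-3.14154704e+00 -8.94321239e-05  2.97267336e+00] [ 0.12056598  0.10067079 -1.25941633] [-0.00232161 -0.03992548  0.05172805] 11.84975200612074 -1.2289744036914287
lid top centre [605.04206377 143.51572268  91.29940523] 31.824438095092773 tool 0.8113554120063782 0.4436613917350769 -8.772096188847142
```

Emit:
{"api": "carry_out", "payload": {"deltas": [[[0,0,0.1],0,0],[[0,0,0.1],0,0],[[0,0,0],0,0]]}}

```text
clock: 8.1
eef_pos: [605.7, 142.9, 80.3]
eef_rot: [-3.142, -0.0, 2.973]
wrist_force: [-0.0, -0.3, -0.7]
finger_gap: 11.4
```

Emit:
{"api": "carry_out", "payload": {"deltas": [[[0,0,0.1],0,0],[[0,0,0.1],0,0],[[0,0,0],0,0]]}}

```text
clock: 8.35
eef_pos: [605.7, 142.9, 78.3]
eef_rot: [-3.141, -0.0, 2.973]
wrist_force: [-0.6, 0.8, -0.3]
finger_gap: 11.6
```

Emit:
{"api": "carry_out", "payload": {"deltas": [[[0,0,0.1],0,0],[[0,0,0],0,0]]}}

```text
clock: 8.52
eef_pos: [605.7, 142.9, 77.3]
eef_rot: [-3.142, -0.0, 2.973]
wrist_force: [-0.1, -0.3, -1.1]
finger_gap: 12.0
```

Emit:
{"api": "carry_out", "payload": {"deltas": [[[0,0,0.1],0,0],[[0,0,0],0,0]]}}

```text
clock: 8.68
eef_pos: [605.7, 142.9, 76.4]
eef_rot: [-3.141, -0.0, 2.973]
wrist_force: [-0.3, -0.1, -1.3]
finger_gap: 11.8
```

Emit:
{"api": "carry_out", "payload": {"deltas": [[[0,0,0.1],0,0],[[0,0,0],0,0]]}}

```text
clock: 8.85
eef_pos: [605.8, 142.9, 75.4]
eef_rot: [-3.142, -0.0, 2.973]
wrist_force: [-0.0, 0.4, -0.9]
finger_gap: 11.7
```

Emit:
{"api": "carry_out", "payload": {"deltas": [[[0,0,0.05],0,0],[[0,0,0.05],0,0],[[0,0,0],0,0]]}}

```text
clock: 9.1
eef_pos: [606.0, 143.0, 75.1]
eef_rot: [3.141, 0.001, 2.973]
wrist_force: [-0.7, -0.4, 4.9]
finger_gap: 11.8
```

```bash
python3 m.py w8
```

```text
9.1 [605.97042215 142.96552237  75.07616874] [3.14139377e+00 6.75344640e-04 2.97264915e+00] [-0.66073811 -0.43260573  4.86559944] [-0.05946008  0.28177486 -0.0080858 ] 11.81567778657008 -1.2289453026865564
lid top centre [605.13399754 143.46762689  83.85492571] 31.806026458740234 tool 0.9030118584632874 0.3560647964477539 -8.779298178622348
```

View pics/w8.png

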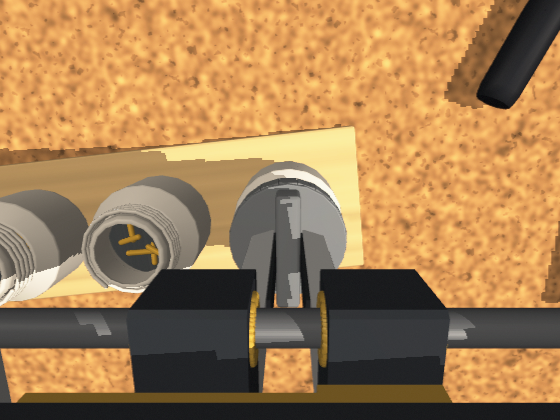

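Emit:
{"api": "carry_out", "payload": {"deltas": [[[0,0,0.02],7,0],[[0,0,0.05],7,0],[[0,0,0],0,0]]}}

```text
clock: 9.4
eef_pos: [605.8, 142.9, 73.9]
eef_rot: [3.141, 0.0, 2.722]
wrist_force: [-0.5, -0.3, 2.4]
finger_gap: 11.7
```

Emit:
{"api": "carry_out", "payload": {"deltas": [[[0,0,0.05],7,0],[[0,0,0.06],7,0],[[0,0,0],0,0]]}}

```text
clock: 9.65
eef_pos: [605.8, 142.9, 72.8]
eef_rot: [3.142, 0.0, 2.482]
wrist_force: [-0.8, -0.6, 1.9]
finger_gap: 11.6
```

Emit:
{"api": "carry_out", "payload": {"deltas": [[[0,0,0.05],6,0],[[0,0,0.03],4,0],[[0,0,0],0,0]]}}

```text
clock: 9.9
eef_pos: [605.7, 142.9, 71.9]
eef_rot: [-3.141, -0.0, 2.313]
wrist_force: [-0.4, 0.5, 0.8]
finger_gap: 11.9
```

Emit:
{"api": "carry_out", "payload": {"deltas": [[[0,0,0.04],4,0],[[0,0,0.02],4,0],[[0,0,0],0,0]]}}

```text
clock: 10.15
eef_pos: [605.9, 143.0, 71.6]
eef_rot: [3.141, 0.0, 2.174]
wrist_force: [0.8, 0.1, 2.9]
finger_gap: 11.7
```

```bash
python3 m.py w9
```

```text
10.15 [605.91431929 142.96576666  71.56363464] [3.14120604e+00 2.12596755e-04 2.17376003e+00] [0.75194163 0.09649698 2.91708611] [-0.07222006 -0.02204573 -0.01513328] 11.68198129419683 -0.43004627046409066
lid top centre [605.63324903 144.33809283  80.36352189] 31.87180519104004 tool 1.2878483533859253 0.5501232743263245 -8.7999492192353
```

Emit:
{"api": "carry_out", "payload": {"deltas": [[[0,0,0.02],5,0],[[0,0,0],0,0],[[0,0,0],0,0]]}}

```text
clock: 10.45
eef_pos: [606.0, 143.0, 71.6]
eef_rot: [3.141, 0.0, 2.089]
wrist_force: [0.2, 0.6, 5.6]
finger_gap: 11.8
```

```bash
python3 m.py w10
```

```text
10.45 [606.01046562 143.01111318  71.55383791] [3.14083338e+00 2.04038211e-04 2.08867304e+00] [0.24765477 0.60231092 5.63326278] [-0.03642148  0.08225334 -0.06731109] 11.786681135061807 -0.34500208035258806
lid top centre [605.69035264 144.57121041  80.31255505] 31.755640029907227 tool 1.5122056007385254 0.5008180141448975 -8.75864812588424
```

Emit:
{"api": "carry_out", "payload": {"deltas": [[[0,0,0],5,0],[[0,0,0],5,0],[[0,0,0],0,0]]}}

```text
clock: 10.75
eef_pos: [606.0, 142.9, 71.5]
eef_rot: [3.141, 0.0, 1.909]
wrist_force: [-0.2, -0.5, 6.4]
finger_gap: 11.5
```

```bash
python3 m.py w11
```

```text
10.75 [605.96610874 142.94433422  71.54372857] [3.14097642e+00 1.82161061e-04 1.90867515e+00] [-0.22933652 -0.51781626  6.35638659] [-0.11745883  0.05497404 -0.00502303] 11.456954074779107 -0.16496749326746923
lid top centre [606.03849802 144.51481041  80.26724134] 31.816076278686523 tool 1.4560961723327637 0.5942639708518982 -8.723413614072303
```

View pics/w11.png

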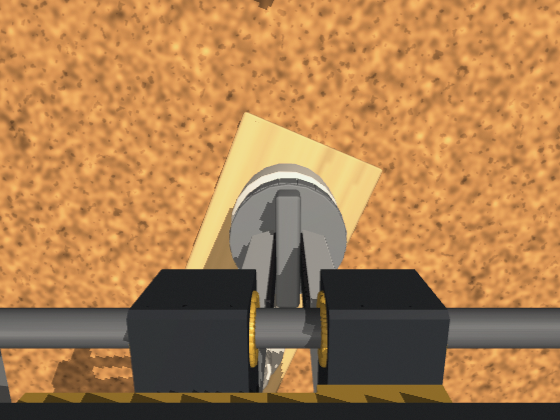

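Emit:
{"api": "carry_out", "payload": {"deltas": [[[0,0,0],5,0],[[0,0,0],5,0],[[0,0,0],0,0]]}}

```text
clock: 11.05
eef_pos: [605.7, 142.6, 71.4]
eef_rot: [-3.141, 0.001, 1.734]
wrist_force: [-2.3, -2.1, 7.3]
finger_gap: 11.7
```

```bash
python3 -c "
from cell import manip
s=manip.read_state();print(s['moment'],s['effort'][5],s['wrist_force'],s['eef_rot'],s['eef_pos'])"
```

```text
[-0.61785535  0.36402064  0.06449014] 2.015661299228668 [-2.34880799 -2.05206007  7.30329408] [-3.14134789e+00  6.64632049e-04  1.73439630e+00] [605.70551251 142.56773543  71.43171945]
```

Emit:
{"api": "carry_out", "payload": {"deltas": [[[0,0,0],0,0],[[0,0,0],0,0]]}}

```text
clock: 11.22
eef_pos: [605.7, 142.6, 71.4]
eef_rot: [-3.141, 0.001, 1.74]
wrist_force: [-1.7, -2.4, 5.9]
finger_gap: 11.7
```

```bash
python3 m.py w12;python3 -c "
from cell import manip
s=manip.read_state();print(s['effort'])
import cv2;p=cv2.imread('pics/w12.png');cv2.imwrite('pics/w12c.png',cv2.resize(p[140:320,200:380],None,fx=3.3,fy=3.3))"
```

```text
11.2167 [605.73550311 142.59699492  71.44226705] [-3.14143682e+00  5.33805232e-04  1.73970000e+00] [-1.66944272 -2.40511905  5.88417677] [-0.57100399  0.35533794  0.06370744] 11.657172934652625 0.003934323340392735
lid top centre [605.98445539 144.36506058  80.17994589] 31.73036003112793 tool 1.6963917016983032 0.541262686252594 -8.738670088686003
[ 1.35033142e+00 -6.18811154e+01 -3.13842523e+01  6.71782997e-01
 -6.04190379e-01  4.78371803e-02]
```

View pics/w12c.png

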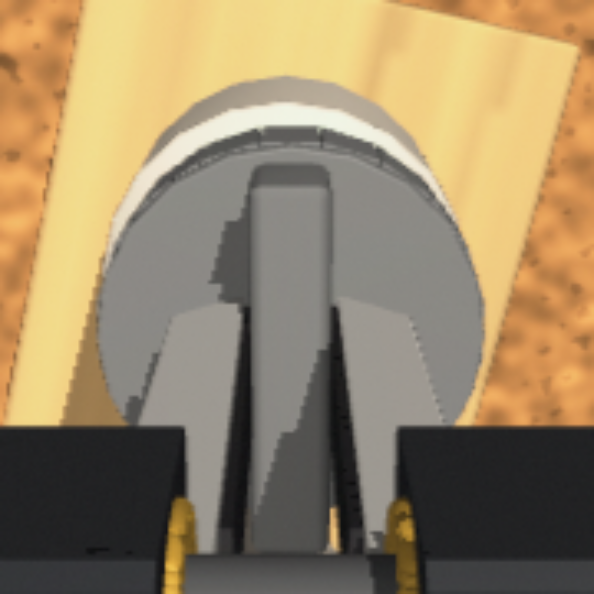

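Emit:
{"api": "carry_out", "payload": {"deltas": [[[0,0,0],0,0.35],[[0,0,0],0,0.35],[[0,0,0],0,0.35],[[0,0,0],0,0.35]]}}

```text
clock: 11.6
eef_pos: [605.6, 143.0, 70.8]
eef_rot: [-3.141, -0.0, 1.735]
wrist_force: [0.2, -0.2, 0.5]
finger_gap: 31.9
```

```bash
python3 m.py w13;python3 -c "
from cell import manip
s=manip.read_state();print(s['effort'])
import cv2;p=cv2.imread('pics/w13.png');cv2.imwrite('pics/w13c.png',cv2.resize(p[140:320,200:380],None,fx=3.3,fy=3.3))"
```

```text
11.6 [605.59945605 142.99993161  70.84960704] [-3.14108874e+00 -1.09959737e-04  1.73522770e+00] [ 0.24119489 -0.24557194  0.53273077] [-0.08035059  0.04633975  0.01648882] 31.888168555733017 0.008494295166188073
lid top centre [605.92325559 144.3100874   80.26362881] 31.715686798095703 tool 1.2405158281326294 0.5291494131088257 -9.414153252912934
[-1.13977652e-02 -6.54333544e+01 -3.25643492e+01  6.94804033e-02
  1.61808816e-02 -4.51881567e-02]
```

View pics/w13c.png

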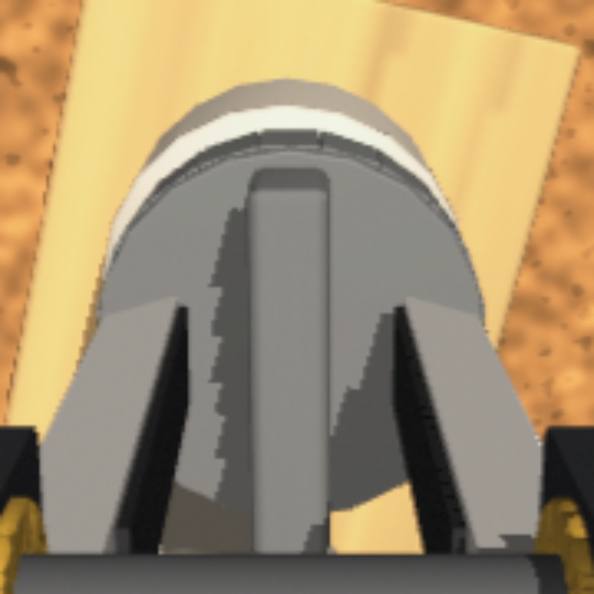

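Emit:
{"api": "carry_out", "payload": {"deltas": [[[0,0,0],0,0],[[0,0,0],0,0],[[0,0,0],0,0],[[0,0,0],0,0],[[0,0,0],4,0],[[0,0,0],4,0]], "grip_force": 40}}

```text
clock: 12.15
eef_pos: [605.5, 142.4, 71.1]
eef_rot: [-3.141, 0.001, 1.592]
wrist_force: [-3.3, -4.3, 1.4]
finger_gap: 11.7
```

```bash
python3 m.py w14;python3 -c "
from cell import manip
s=manip.read_state();print(s['effort'])"
```

```text
12.15 [605.50309732 142.39565381  71.05253047] [-3.14077976e+00  1.17243310e-03  1.59180524e+00] [-3.29297706 -4.34775871  1.37168345] [-0.99480044  0.50112517  0.69373954] 11.701495518318058 0.15203224966994383
lid top centre [605.89398426 143.6012935   80.12453488] 31.80757713317871 tool 1.1865249872207642 0.4087521433830261 -9.073737033057082
[  2.02306844 -65.05500555 -33.78245115   1.37165241  -0.90213368
  -0.49378417]
```

Emit:
{"api": "carry_out", "payload": {"deltas": [[[0,0,0],4,0],[[0,0,0],0,0]]}}

```text
clock: 12.37
eef_pos: [605.4, 142.2, 71.0]
eef_rot: [-3.141, 0.002, 1.521]
wrist_force: [-3.8, -5.4, 1.7]
finger_gap: 12.1
```

```bash
python3 m.py w15;python3 -c "
from h import *
from cell import vision,manip
s=manip.read_state()
for f in ('w13','w15'):
    W=pts(vision.calibration('wrist'),np.load(f'pics/{f}.npy'));
    T=(W-s['eef_pos'])@R.from_euler('xyz',s['eef_rot']).as_matrix()
    q=T[(abs(T[...,1])<9)&(T[...,2]<-23)&(T[...,2]>-32)&(T[...,0]>9)&(T[...,0]<32)]
    print(f,len(q),[np.polyfit(q[:,0],q[:,1],1)], np.percentile(q[:,1],[1,99]))
"
```

```text
12.3667 [605.37911679 142.21732839  71.03231987] [-3.14053218e+00  1.56171868e-03  1.52123475e+00] [-3.75426587 -5.39849108  1.67200716] [-1.11276214  0.70261752  0.73941129] 12.072690398284504 0.22258498270559612
lid top centre [605.82592246 143.50138908  80.06946822] 31.750028610229492 tool 1.2905042171478271 0.37305697798728943 -9.039575476505146
w13 1111 [array([-0.00203258,  0.23447992])] [-5.4996207   5.92777365]
w15 1154 [array([-0.05407901, -0.17668269])] [-7.95030551  8.07907827]
```

Emit:
{"api": "carry_out", "payload": {"deltas": [[[0,0,0],0,0.4],[[0,0,0],0,0.4],[[0,0,0],0,0.4],[[0,0,0],0,0.4],[[0,0,-1.0],0,0.4],[[0,0,-2.0],0,0.4],[[0,0,-3.0],0,0.4],[[0,0,-3.0],0,0.4],[[0,0,-3.0],0,0.4],[[0,0,0],0,0.4],[[0,0,0],0,0.4],[[0,0,0],0,0.4]]}}

```text
clock: 13.42
eef_pos: [605.5, 142.9, 190.8]
eef_rot: [-3.141, 0.0, 1.524]
wrist_force: [0.1, 0.0, -0.2]
finger_gap: 37.5
```

```bash
python3 - <<'E'
from h import *
s,c,p,W=snap("wrist","w16")
print(s['clock'],s['eef_pos'],s['wrist_force'],s['finger_gap'])
r=np.hypot(W[...,0]-605,W[...,1]-143.5)
q=W[(r<36)&(abs(W[...,2]-81)<4)]
A=np.c_[q[:,:2]-[605,143.5],np.ones(len(q))];k=np.linalg.lstsq(A,q[:,2],rcond=None)[0]
print(len(q),'plane',k,'tilt deg',np.degrees(np.hypot(*k[:2])),cv2.minEnclosingCircle(q[:,:2].astype('float32')))
b=W[(r<36)&(W[...,2]>92)&(W[...,2]<104)];print('bar top',np.median(b[:,2]))
s,c,p2,W=snap("side","d16"); s,c,p3,W=snap("scene","s16")
cv2.imwrite('pics/ds16.png',np.hstack([cv2.resize(p2[130:260,220:350,::-1],(400,400)),cv2.resize(p3[150:280,240:370,::-1],(400,400))]))
E
```

```text
13.4167 [605.47347478 142.94013552 190.78804333] [ 0.0825481   0.01491347 -0.21183433] 37.46615035415622
3159 plane [ 4.96944593e-03 -4.23923187e-03  8.01382194e+01] tilt deg 0.37425364456179555 ((605.7529296875, 143.15228271484375), 31.69508171081543)
bar top 98.00598938892674
```

View pics/ds16.png

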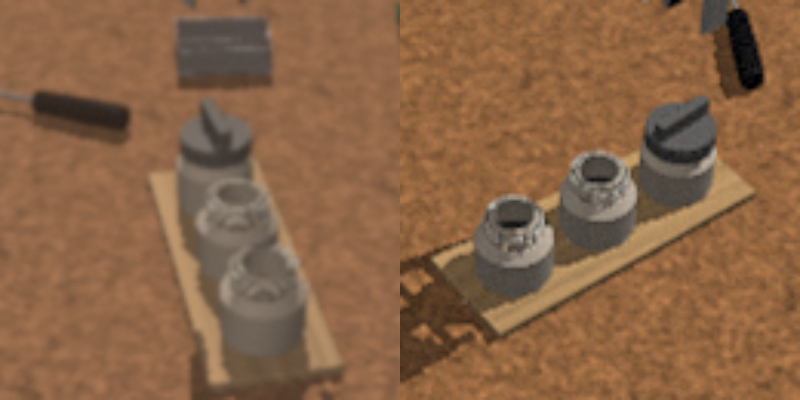

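View pics/w16.png

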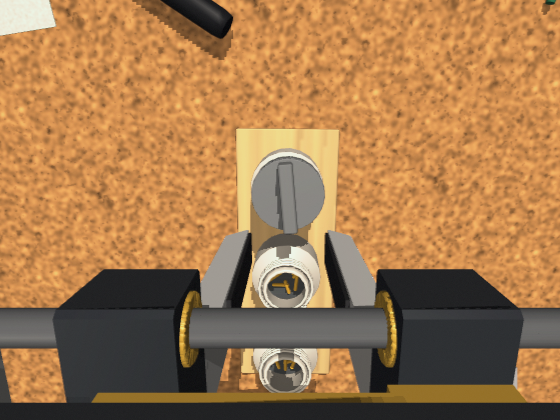

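```bash
python3 -c "
from cell import workorder
print(workorder.sign_off())"
```

```text
the job is handed in; nothing more can be done
None
```

The lid is screwed home on `mouth_1` (the left tub), and I let go of it and handed the job in at about 13.5 s. I tried `mouth_1` first because its thread looked coarser in the wrist picture, so the other two tubs were never touched.

- **Fit:** the lid slid about 11 mm down over the rim before touching. Turned clockwise about 50 degrees, it sank another 3 mm or so until the ceiling met the rim. I kept turning, and a torque of about 0.7 N m built up until the bar slipped 3 degrees in the pads. I took that as the firm stop.
- **Last checks:** the gripper is open and clear, with about zero wrist force. The lid is level to about 0.4 degrees and centred within 1 mm of the mouth.
- **Height:** the lid's top measures 80.1 mm against 81 mm nominal, and the bar's top 98.0 mm against 99 mm. The wrist camera had already read 0.7 mm low on the lid while it was on the bench, so both fit with fully home.
- **Other things:** the tray and driver look unmoved in the final pictures. The meter was outside those views, and the arm did not go near it.
- **Disagreement:** the fingertips showed in the pictures about 15 mm behind the reported TCP, not the stated 22 mm ahead. My first grasp therefore stopped above the bar, without touching the lid. I set the grasp height from the pictures instead.

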